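# Put the solvent tin away and close the sliding-door cabinet

### The job

Put the cone-top tin away: stand it upright on the floor of the slant-front cabinet, inside the open right-hand half and far enough back to clear the door, without tipping the tin over on the way. Then slide the cabinet door along its track, without slamming it, until it is fully closed against the frame. Leave all the other things where they are.

Things in the scene. Friction and masses are not known exactly. Their poses are not given: they have to be found in the camera images.
- cabinet: Grey sheet-steel bench cabinet, fixed: 280 deep (its x) x 560 wide (its y) x 300 high. Origin: on its underside, half-way across, 160 behind the front; x points to its back, y to the left for one facing its front, which looks to -x, about towards the robot. Inner floor z = 12, back wall x = 114 mm. A partition at y = 0: the left half (y > 0) is shut by a fixed leaf, the right half (jamb at y = -266 to y = 0) by the sliding door.
- sill (a point): Point on the lower track, at the foot of the slanting front: cabinet x = -160, y = -155, z = 50 mm. The track is a sill whose highest edge is 56 mm above the bench (spanning x = -180 to -145), over which the tin must be lifted. From here the front leans back 15 degrees from vertical.
- roof_edge (a point): Front edge of the cabinet's roof: cabinet x = -96, y = -155, z = 300 mm. All behind it is roofed over; the opening below it ends at z = 262 mm. So the inside is reached only obliquely from the front, through the slanting doorway between sill and roof.
- bay (a point): Point on the inner floor of the right-hand half, cabinet x = -70, y = -155, z = 12 mm: about the middle of the doorway and a good place for the tin. The tin may stand anywhere in that half, but with its centre farther forward than about x = -105 it stands in the way of the door.
- door (a joint): The sliding door: clear leaf 277 wide x 228 high in an aluminium frame, in the front groove, sliding along cabinet y. Value in m: 0 = closed, leading edge against the right-hand jamb (cabinet y = -265 mm); grows to 0.25 as it slides left (+y). The free gap beside the jamb is as wide as this value. 3 N of friction plus 6 N per m/s, stays where left, 1.2 kg.
- door_pull (a point): Middle of the bar of the door's pull (moves with the door): dark steel bow, bar 12 mm thick and 130 mm long running up the slant, 45 mm off the door's face (39 mm free behind it), 45 mm from the door's leading edge. About 175 mm above the bench. Its frame's axes are the cabinet's. To close the door push it towards cabinet -y.
- tin_mid (a point): Centre of the cone-top tin, 50 mm above its underside, on its axis (z up). Loose bare-steel round tin with a paper label and a conical shoulder with a black screw cap: 54 mm diameter up to 72 mm, cone above, 100 mm high with the cap, about 0.3 kg. Stands on the drip tray; it is the only tin with a cone top.
- squat_tin_mid (a point): Middle (30 mm up) of a squat flat-lidded steel tin, 76 mm diameter, 64 mm high, loose on the tray. Leave it.
- jar_mid (a point): Middle (37 mm up) of a brown glass jar with a metal lid, 60 mm diameter, 75 mm high, loose on the tray. Leave it.
- wax_tin: Flat round wax tin, 94 mm diameter, 35 mm high, origin at the centre of its underside, loose on the left part of the cabinet's roof. Leave it.
- tray: Galvanised drip tray, fixed, 280 (x) x 260 (y) mm, rim 14 mm high, inner floor 5 mm above the bench; origin at the centre of its underside.
- hammer: Hammer lying on the bench between robot and cabinet. Leave it.
- wrench: Wrench lying flat on the cabinet roof. Leave it.
- brush: Brush lying on the bench between robot and cabinet. Leave it.

How it is judged:
On the way, in this order (a step that is already met when the one before it is completed fails the run):
1. the cone-top tin stands upright on the floor of the open right-hand half of the cabinet, let go (x of tin_mid in the frame of cabinet between -0.115 and 0.1 m and y of tin_mid in the frame of cabinet between -0.255 and -0.02 m and z of tin_mid in the frame of cabinet between 0.052 and 0.072 m and angle between tin_mid's own z axis and vertical below 0.12 rad and contact force between the fingers and tin below 0.1 N and linear speed of tin below 0.03 m/s), for 0.2 s.
2. the sliding door is closed against the right-hand jamb (value of joint door below 0.004 m), for 0.2 s.
At the end, for the whole second after the job is handed in: The cone-top tin stands upright (within 7 degrees) and at rest on the floor of the right-hand half of the cabinet, let go, and the door is at rest and closed to within 4 mm of the jamb (x of tin_mid in the frame of cabinet between -0.115 and 0.1 m and y of tin_mid in the frame of cabinet between -0.255 and -0.02 m and z of tin_mid in the frame of cabinet between 0.052 and 0.072 m and angle between tin_mid's own z axis and vertical below 0.12 rad and contact force between the fingers and tin below 0.1 N and linear speed of tin below 0.02 m/s and value of joint door below 0.004 m and velocity of joint door between -0.01 and 0.01 m/s); the robot touches nothing.
It fails at once if the tin is tipped more than 40 degrees (angle between tin_mid's own z axis and vertical above 0.7 rad).
It fails at once if the door is slammed (faster than 0.4 m/s) (velocity of joint door below -0.4 m/s).
It fails at once if the squat tin, the jar, the wax tin, the hammer, the wrench or the brush is shifted by more than 40 mm (distance of any of squat_tin_mid, jar_mid, wax_tin, hammer, wrench, brush from where it was at the start of the episode above 0.04 m).
It also fails if it takes over 72 s, if anything falls off the work surface, if the arm or the gripper's body presses on something with over 40 N, if the wrist force passes 120 N, or if a joint passes its speed limit or range.

### The arm

A 6-joint arm with a two-finger parallel gripper is mounted at the origin on the work surface. World frame = base frame: x ahead of the robot, y to its left, z up, the work surface at z = 0. Lengths are in m, angles in rad, forces in N, time in s.
With the tool pointing down it reaches from about 0.35 to 0.775 m from the base axis. Payload 5.5 kg.
Tool frame: the origin (TCP) lies midway between the tips of the shut fingers; the grasp point (between the pads) lies 19 mm behind it; z points along the fingers, y is the direction in which the jaws open and shut (so a half turn about z gives the same grasp; the last joint's range is limited). The gripper opens to 85 mm and grips with 20 to 120 N. Pads are 22 mm wide; open, the fingers measure 114 mm over their backs; the gripper's body (76 mm by 85 mm) begins 54 mm behind the grasp point. The pads swing forward as they close: fully open they stand 13 mm farther back than shut.
Start: joints at [1.107, 0.313, 0.046, 1.304, 0, 1.431], TCP at [0.183, 0.545, 0.203] pointing down, gripper open.
Joint ranges: [-2.76, 2.76], [-0.86, 1.69], [-1.03, 1.26], [-2.2, 2.34], [-1.47, 1.5], [-3.14, 3.14]. Speed limits (rad/s): [2.57, 2.57, 3.14, 3.14, 3.14, 3.14].

### API

Orientations are given as a rotation vector (axis times angle).
In Python, from station import readout, vision, env gives the robot as it stands.
- The arm moves only by the shell command python3 -m crank 'ROWS' [FORCE]. ROWS is JSON, a list that holds one entry, the list of rows, each a list of 7 numbers: the opening, from -1 (shut) to 1 (fully open), then the shift along the tool's x, y, z as a fraction of full scale, then the turn, a rotation vector about the tool's x, y, z as a fraction of full scale. A call has 1 to 10 rows; each row shifts and turns the commanded pose from where the row before left it, along the tool's axes as they then stand; what a row does not reach is not made up. Full scale, the value 1, is 0.04 m for a shift and 6 degrees for a turn. A row lasts 1/10 s, in which the tool goes at most 50 mm and 8.59 degrees, less where a joint would pass 70% of its speed; a pose out of reach is approached as far as the arm can. A call with a number of a shift or a turn outside -1 to 1 is refused whole. A call with a gripper value outside its range is refused whole. The fingers move at their own pace and stop on an object; FORCE is the grip in N (left out, the last holds). Time passes only in rows, so rows that do not move let the fingers close. It gives the time, the measured TCP pose, the force and the opening at its end, in the units of the state.
- readout.read_state(): the state, without advancing time (a new reading comes with each control period).
- vision.camera(name): name is "side" or "top"; returns the picture (480x640x3 uint8, red, green, blue); there is no depth.
- vision.camera_info(name): a dict with "mtx" (3x3 intrinsics, pixels), "R" (3x3) and "t" (3): a world point X has camera coordinates R X + t. Camera axes: x right, y down, z forward; pixel columns grow to the right and rows downward; lengths in m; the calibration is good to about 2 mm. A picture is of the moment at which its call begins. camera_info takes no time and is no camera call.
- env.close_job(): hands the job in, once; it reports no verdict.
The state is a dict: "t": time; "q": joint angles; "joint_vel": joint speeds; "effort": joint torques, N m; "position": TCP position; "eef_rot": TCP orientation; "ft_force": force on the tool from outside, world axes, zero at the start; "torque": the same for the moment, N m; "width": opening from 0.0 (shut) to 1.0 (fully open).
Only numpy, scipy, OpenCV 4.12 (cv2) and the standard library are available. Lean on these libraries where they do the work, as an engineer would, in place of code of your own. Each camera call takes 0.05 s, during which the arm holds its last target.

## Working session

There is one attempt and no reset: what is moved stays moved. The work goes in short steps, Python scripts to look and compute and a shell command to move; the robot and the scene stay as the last step left them, time stands still between calls to the robot, and variables do not carry over. Pictures are saved under pics/ and viewed, and the job is handed in when it is done.

```bash
ls; mkdir -p pics
python3 - <<'E'
from station import readout, vision
import cv2
for n in("side","top"):
    im=vision.camera(n); cv2.imwrite(f"pics/{n}0.png",im[:,:,::-1]); print(n,vision.camera_info(n))
print(readout.read_state())
E
```

```text
pics
side {'mtx': array([[582.77240201,   0.        , 318.9972803 ],
       [  0.        , 582.77240201, 238.06535962],
       [  0.        ,   0.        ,   1.        ]]), 'R': array([[ 0.98027957,  0.19739783,  0.00927705],
       [ 0.19007824, -0.92900842, -0.31751161],
       [-0.05405764,  0.31301351, -0.948209  ]]), 't': array([-0.56935533, -0.08017084,  1.48659082])}
top {'mtx': array([[503.19720534,   0.        , 317.41104229],
       [  0.        , 503.19720534, 241.85553591],
       [  0.        ,   0.        ,   1.        ]]), 'R': array([[-0.01182536, -0.99989989, -0.00776982],
       [-0.99186541,  0.01271453, -0.12665448],
       [ 0.12674059,  0.00620888, -0.99191646]]), 't': array([-0.04700692,  0.57387479,  1.47450034])}
{'t': 0.1, 'q': array([ 1.10740945e+00,  3.13944071e-01,  4.50761330e-02,  1.30362557e+00,
       -7.02344148e-06,  1.43119705e+00]), 'joint_vel': array([ 0.00067522, -0.00201116,  0.00238182, -0.00022968, -0.00037698,
       -0.00082582]), 'effort': array([ 2.08410238e-03, -4.81722593e+01,  2.99246621e+01,  1.26822718e-02,
       -1.66314790e-04,  7.70626741e-06]), 'position': array([0.18271731, 0.54464656, 0.20258069]), 'eef_rot': array([-5.06305232e-01, -3.10002077e+00,  2.54855320e-03]), 'ft_force': array([-0.42583975, -0.15181525, -0.57843327]), 'torque': array([ 0.04185422,  0.01682745, -0.00820542]), 'width': 1.0032937491720888}
```

View pics/side0.png

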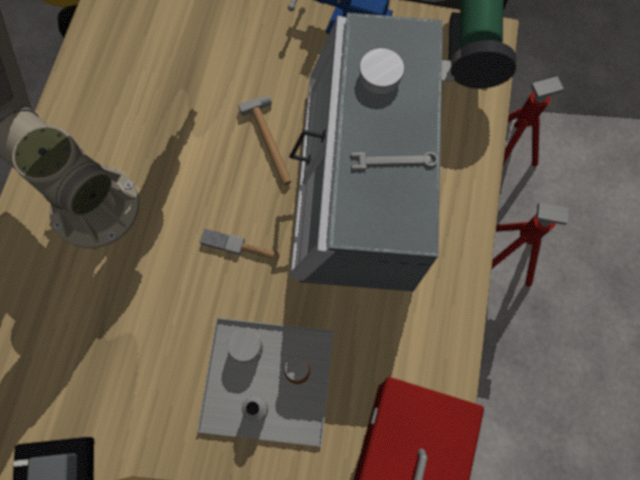

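View pics/top0.png

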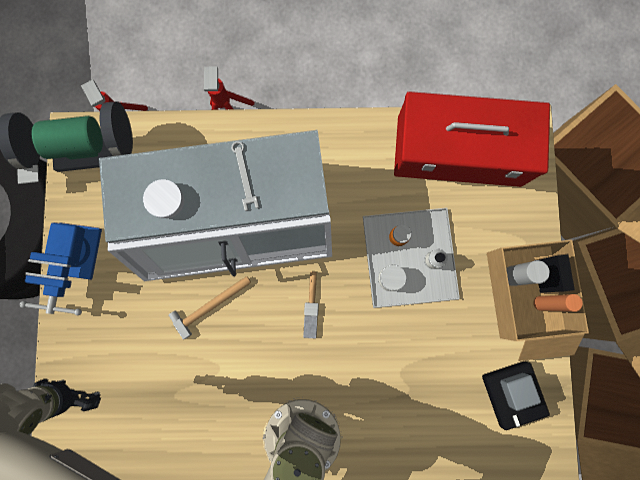

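The side view shows the cone tin's black cap at (254,408). In the top view it is at (440,258), with the roof corners near (100,157), (317,131), (329,215) and (107,241). I'll zoom in to refine these.

Run:
```python
import cv2
t=cv2.imread("pics/top0.png"); s=cv2.imread("pics/side0.png")
cv2.imwrite("pics/z1.png",cv2.resize(t[120:320,90:350],(780,600),interpolation=cv2.INTER_CUBIC))
a=cv2.resize(t[200:320,355:475],(400,400),interpolation=cv2.INTER_CUBIC)
b=cv2.resize(s[315:455,195:335],(400,400),interpolation=cv2.INTER_CUBIC)
cv2.imwrite("pics/z2.png",cv2.hconcat([a,b]))
```

```text
(no output)
```

View pics/z1.png

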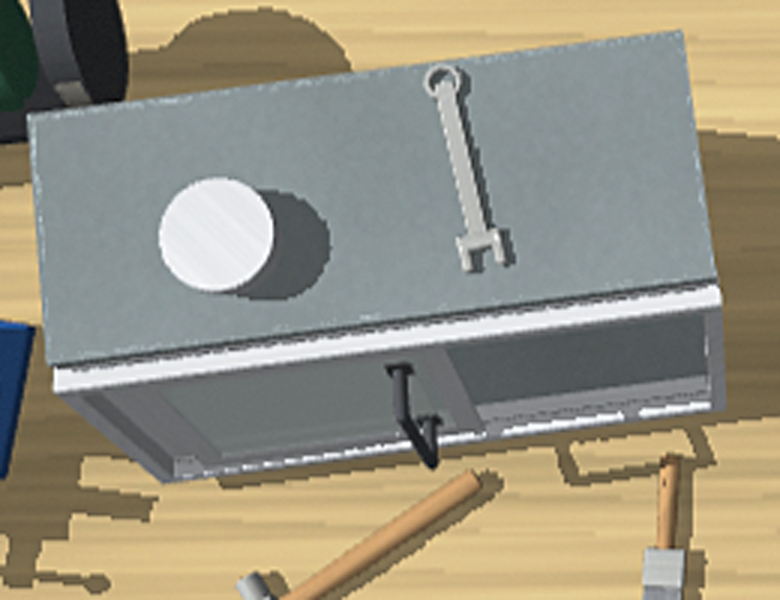

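View pics/z2.png

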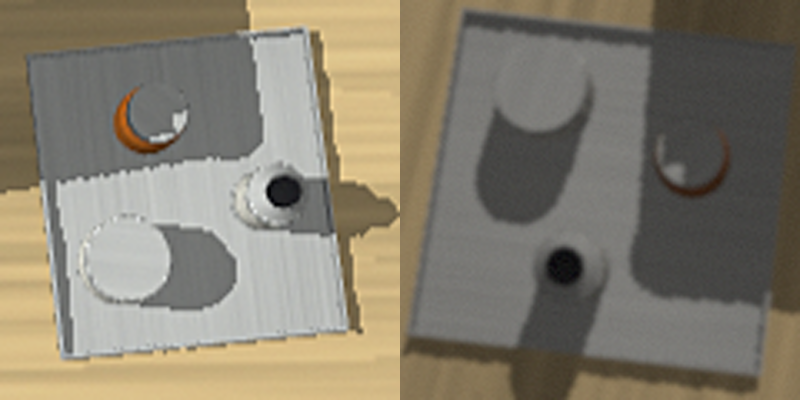

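```bash
cat > h.py <<'E'
import numpy as np, cv2
from station import vision
from scipy.spatial.transform import Rotation as Ro
I={n:vision.camera_info(n) for n in("side","top")}
def ray(n,p,z):
    i=I[n];d=i["R"].T@np.linalg.inv(i["mtx"])@[p[0],p[1],1];c=-i["R"].T@i["t"]
    return c+d*(z-c[2])/d[2]
def proj(n,X):
    i=I[n];c=i["mtx"]@(i["R"]@np.asarray(X)+i["t"]);return c[:2]/c[2]
E
python3 - <<'E'
from h import *
print("cap",ray("top",(440.5,257.3),.103),ray("side",(252.8,408.1),.103))
print("jar",ray("top",(402.4,233.6),.08),ray("side",(195+292/2.857,315+158/2.857),.08))
print("squat",ray("top",(392.8,277.4),.069),ray("side",(195+143/2.857,315+85/2.857),.069))
T=[ray("top",(90+u/3-.33,120+v/3-.33),.3) for u,v in((28,114),(682,31),(716,280),(48,362))]
for p in T:print(p)
S=[ray("side",p,.3) for p in((441,20),(437,253),(330,250),(345,14))]
for p in S:print("s",p)
for a,b in((0,1),(3,2),(0,3),(1,2)):
    d=T[b]-T[a];print(np.linalg.norm(d),np.degrees(np.arctan2(d[1],d[0])))
# tray rim corners
for u,v in((27,55),(303,30),(348,330),(65,358)): print("tray",ray("top",(355+u/3.333,200+v/3.333),.014))
E
```

```text
cap [ 0.51582589 -0.40501586  0.103     ] [ 0.51797489 -0.40329248  0.103     ]
jar [ 0.58876754 -0.30254462  0.08      ] [ 0.59267863 -0.30574686  0.08      ]
squat [ 0.46209591 -0.27221142  0.069     ] [ 0.46547205 -0.27290012  0.069     ]
[0.76195277 0.49578557 0.3       ]
[ 0.8266847  -0.05808134  0.3       ]
[ 0.61168629 -0.08380552  0.3       ]
[0.55010098 0.47000969 0.3       ]
s [0.75910528 0.49678317 0.3       ]
s [ 0.82414443 -0.05169257  0.3       ]
s [ 0.61759671 -0.08762643  0.3       ]
s [0.5436922  0.46844863 0.3       ]
0.5576367807680821 -83.33392751149532
0.5572288977785819 -83.65466851640244
0.2134141004346811 -173.06295360785137
0.21653186849566264 -173.17709492555994
tray [ 0.65263334 -0.19487556  0.014     ]
tray [ 0.67261212 -0.44915835  0.014     ]
tray [ 0.39797613 -0.47744383  0.014     ]
tray [ 0.37601731 -0.22255054  0.014     ]
```

```bash
cat >> h.py <<'E'
from station import readout
yaw=np.radians(6.65); CR=Ro.from_euler("z",yaw).as_matrix(); CO=np.array([.6757,.2046,0])
def cab(x,y,z): return CO+CR@[x,y,z]
def tocab(p): return CR.T@(np.asarray(p)-CO)
def st():
    s=readout.read_state(); return s,Ro.from_rotvec(s["eef_rot"]).as_matrix(),s["position"]
def tool(az,pitch,flip=1):
    a,p=np.radians([az,pitch]); z=np.array([np.cos(p)*np.cos(a),np.cos(p)*np.sin(a),-np.sin(p)])
    y=flip*np.array([-np.sin(a),np.cos(a),0]); return np.column_stack([np.cross(y,z),y,z])
def turn(Rt):  # units of 6 deg
    s,R,p=st(); return Ro.from_matrix(R.T@Rt).as_rotvec()/np.radians(6)
def shift(pt,R=None):
    s,R0,p=st(); R=R0 if R is None else R; return R.T@(np.asarray(pt)-p)/.04
def gp(): # grasp point
    s,R,p=st(); return p-.019*R[:,2]
E
python3 - <<'E'
from h import *
np.set_printoptions(precision=3,suppress=True)
s,R,p=st();print(R)
for f in(1,-1):print(turn(tool(0,45,f)))
print(shift([.38,.12,.28]))
print("bay",cab(-.07,-.155,.012),"pull?",cab(-.14,.03,.175),proj("top",cab(-.17,.03,.175)))
for P in((-.16,-.155,.05),(-.096,-.155,.3),(-.18,-.266,.05),(-.18,0,.05),(-.096,-.28,.3)):print(P,proj("top",cab(*P)),proj("side",cab(*P)))
E
```

```text
[[-0.948  0.318 -0.001]
 [ 0.318  0.948 -0.002]
 [ 0.    -0.002 -1.   ]]
[-1.229 -7.438 -2.925]
[-10.376   1.714  25.032]
[-8.053 -8.499 -1.923]
bay [0.624 0.043 0.012] pull? [0.533 0.218 0.175] [218.319 262.176]
(-0.16, -0.155, 0.05) [288.481 254.52 ] [303.253 228.119]
(-0.096, -0.155, 0.3) [278.884 218.946] [332.666 189.546]
(-0.18, -0.266, 0.05) [326.458 256.398] [290.619 271.297]
(-0.18, 0, 0.05) [237.317 267.88 ] [300.954 169.749]
(-0.096, -0.28, 0.3) [328.663 212.57 ] [327.877 248.101]
```

```bash
python3 -m crank '[[[1,-0.5,-0.5,-0.2,0,0,0],[1,-0.5,-0.5,-0.2,0,0,0],[1,-0.5,-0.5,-0.2,0,0,0],[1,-0.5,-0.6,-0.2,0,0,0],[1,-0.5,-0.6,-0.2,0,0,0],[1,-0.5,-0.6,-0.2,0,0,0],[1,-0.5,-0.6,-0.2,0,0,0],[1,-0.5,-0.6,-0.2,0,0,0],[1,-0.5,-0.6,-0.2,0,0,0],[1,-0.5,-0.6,-0.2,0,0,0]]]'
python3 -m crank '[[[1,-0.6,-0.6,0,0,0,0],[1,-0.6,-0.6,0,0,0,0],[1,-0.6,-0.6,0,0,0,0],[1,-0.6,-0.6,0,0,0,0],[1,-0.6,-0.5,0,0,0,0]]]'
python3 - <<'E'
from h import *
np.set_printoptions(precision=3,suppress=True)
s,R,p=st();print(p,s["q"]);print(turn(tool(0,45,1)), turn(tool(-12,45,1)))
E
```

```text
t: 1.1
position: [0.3, 0.2641, 0.2835]
eef_rot: [-0.506, -3.1, 0.0]
ft_force: [0.7, -0.9, 0.6]
width: 0.999
t: 1.6
position: [0.3769, 0.1157, 0.2832]
eef_rot: [-0.507, -3.1, 0.0]
ft_force: [0.3, 1.0, 0.7]
width: 0.998
[0.377 0.116 0.283] [ 0.094 -0.052 -0.185  1.438  0.     0.418]
[-1.216 -7.436 -2.935] [-0.431 -7.495 -1.04 ]
```

```bash
python3 -m crank '[[[1,0,0,0,-0.06,-0.94,-0.16],[1,0,0,0,-0.06,-0.94,-0.16],[1,0,0,0,-0.06,-0.94,-0.16],[1,0,0,0,-0.06,-0.94,-0.16],[1,0,0,0,-0.06,-0.94,-0.16],[1,0,0,0,-0.06,-0.94,-0.16],[1,0,0,0,-0.06,-0.94,-0.16],[1,0,0,0,-0.06,-0.94,-0.16]]]'
python3 - <<'E'
from h import *
np.set_printoptions(precision=3,suppress=True)
s,R,p=st();print(p,s["q"]);print(R);print(turn(tool(-10,45,1)))
Rt=tool(-10,45); g=np.array([.517,-.404,.052])
pre=g+.019*Rt[:,2]-.11*Rt[:,2]; print(pre,shift(pre,Rt),shift(pre+[0,0,.06],Rt))
E
```

```text
t: 2.4
position: [0.3765, 0.117, 0.2835]
eef_rot: [0.214, 2.341, -0.096]
ft_force: [-0.7, 0.9, 0.2]
width: 1.003
[0.377 0.117 0.283] [ 0.454 -0.611 -0.831  0.669 -0.441  0.478]
[[-0.691  0.183  0.7  ]
 [ 0.125  0.983 -0.133]
 [-0.712 -0.005 -0.702]]
[-0.095  0.068 -0.034]
[ 0.454 -0.393  0.116] [  0.047 -12.218   5.862] [ -1.013 -12.218   4.801]
```

```bash
python3 -m crank '[[[1,0,-0.8,0,0,0,0],[1,0,-0.9,0,0,0,0],[1,0,-0.9,0,0,0,0],[1,0,-0.9,0,0,0,0],[1,0,-0.9,0,0,0,0],[1,0,-0.9,0,0,0,0],[1,0,-0.9,0,0,0,0],[1,0,-0.9,0,0,0,0],[1,0,-0.9,0,0,0,0],[1,0,-0.9,0,0,0,0]]]'
python3 -m crank '[[[1,0,-0.8,0,0,0,0],[1,0,-0.8,0.2,0,0,0],[1,0,-0.8,0.3,0,0,0],[1,0,-0.6,0.4,0,0,0],[1,0,0,0.8,0,0,0],[1,0,0,0.8,0,0,0],[1,0,0,0.8,0,0,0],[1,0,0,0.5,0,0,0],[1,0,0,0,0,0,0]]]'
cat > look.py <<'E'
import sys
from h import *
k=sys.argv[1]
bx={"p":((340,180,500,340),(180,300,340,460)),"c":((90,120,350,320),(200,60,460,320))}[sys.argv[2]]
o=[]
for n,b in zip(("top","side"),bx):
    im=vision.camera(n)[:,:,::-1]; cv2.imwrite(f"pics/{k}_{n}.png",im)
    o.append(cv2.resize(im[b[1]:b[3],b[0]:b[2]],(400,400*(b[3]-b[1])//(b[2]-b[0])),interpolation=cv2.INTER_CUBIC))
h=max(a.shape[0] for a in o)
cv2.imwrite(f"pics/{k}.png",cv2.hconcat([cv2.copyMakeBorder(a,0,h-a.shape[0],0,0,0) for a in o]))
E
python3 look.py a1 p
python3 - <<'E'
from h import *
np.set_printoptions(precision=3,suppress=True)
s,R,p=st();print(p,s["q"],R[:,2],R[2]);print(turn(tool(-10,45,1)))
Rt=tool(-10,45); g=np.array([.517,-.404,.052])
pre=g+.019*Rt[:,2]-.11*Rt[:,2]; print(pre,shift(pre),gp())
E
```

```text
t: 3.4
position: [0.3354, -0.1531, 0.2792]
eef_rot: [0.214, 2.385, -0.097]
ft_force: [0.4, -0.5, -0.7]
width: 0.998
t: 4.3
position: [0.4162, -0.2872, 0.1654]
eef_rot: [0.212, 2.389, -0.089]
ft_force: [0.1, 0.4, -0.6]
width: 0.997
[ 0.416 -0.289  0.168] [-1.154 -0.231 -0.884  0.433  0.593 -0.826] [ 0.667 -0.126 -0.734] [-0.679 -0.007 -0.734]
[-0.082 -0.372  0.005]
[ 0.454 -0.393  0.116] [-0.141 -2.387  1.904] [ 0.403 -0.286  0.182]
```

View pics/a1.png

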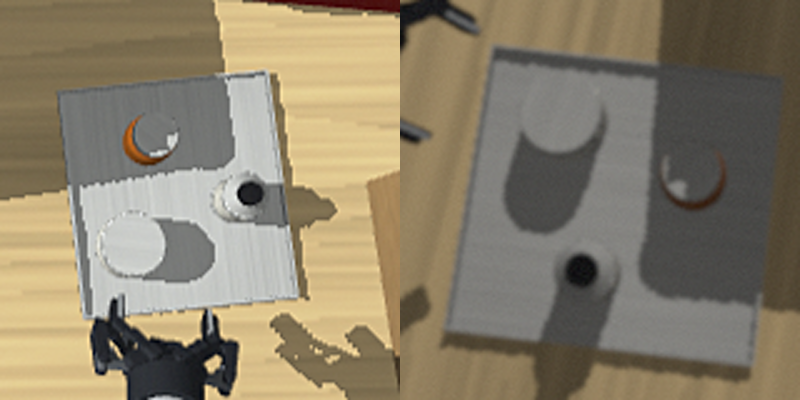

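The gripper is over the tray's near edge, left of the tin and clear of the squat tin. The cap is at about (250,193) in the top crop, so the tin hasn't moved. Next I'll move sideways.

```bash
python3 -m crank '[[[1,0,-0.6,0,0,-0.1,0],[1,0,-0.6,0,0,-0.1,0],[1,0,-0.6,0,0,-0.1,0],[1,0,-0.6,0,0,-0.1,0],[1,0,0,0,0,0,0],[1,0,0,0,0,0,0]]]'
python3 - <<'E'
from h import *
np.set_printoptions(precision=3,suppress=True)
s,R,p=st();print(p,s["q"],R[:,2],R[2]);print(turn(tool(-10,45,1)))
g=np.array([.517,-.404,.052]); print(R.T@(g-gp())/.04, R.T@(g-gp()))
E
```

```text
t: 5.0
position: [0.398, -0.3847, 0.1699]
eef_rot: [0.211, 2.345, -0.1]
ft_force: [0.1, 0.1, -0.5]
width: 0.997
[ 0.398 -0.385  0.17 ] [-1.321 -0.064 -0.762  0.466  0.697 -0.992] [ 0.697 -0.135 -0.704] [-0.71  -0.008 -0.704]
[-0.114  0.041  0.   ]
[-0.028  0.092  4.689] [-0.001  0.004  0.188]
```

```bash
python3 -m crank '[[[1,0,0.1,0.5,-0.1,0,0],[1,0,0,0.5,0,0,0],[1,0,0,0.5,0,0,0],[1,0,0,0.5,0,0,0],[1,0,0,0.5,0,0,0],[1,0,0,0,0,0,0]]]'
python3 look.py a2 p
python3 - <<'E'
from h import *
np.set_printoptions(precision=3,suppress=True)
s,R,p=st();print(p,R[2]);
g=np.array([.517,-.404,.052]); print(R.T@(g-gp())/.04, R.T@(g-gp()))
E
```

```text
t: 5.6
position: [0.4698, -0.3902, 0.0974]
eef_rot: [0.202, 2.346, -0.082]
ft_force: [-0.1, 0.9, -0.8]
width: 0.999
[ 0.469 -0.391  0.099] [-0.71   0.    -0.705]
[-0.038 -0.112  2.172] [-0.002 -0.004  0.087]
```

View pics/a2.png

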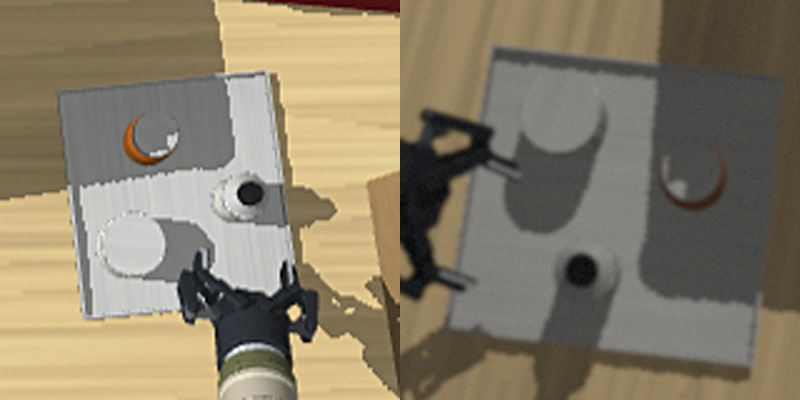

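The tin sits centrally ahead of the fingers: in the top crop they are at x≈200 and 290, and the tin body is at ≈240. I'll advance.

```bash
python3 -m crank '[[[1,0,-0.1,0.4,0,0,0],[1,0,0,0.4,0,0,0],[1,0,0,0.4,0,0,0],[1,0,0,0.4,0,0,0],[1,0,0,0.4,0,0,0],[1,0,0,0.2,0,0,0],[1,0,0,0.1,0,0,0],[1,0,0,0,0,0,0]]]'
python3 look.py a3 p
python3 - <<'E'
from h import *
np.set_printoptions(precision=3,suppress=True)
s,R,p=st();print(p,R[2]);
g=np.array([.517,-.404,.052]); print(R.T@(g-gp())/.04, R.T@(g-gp()))
E
```

```text
t: 6.5
position: [0.5329, -0.4078, 0.0342]
eef_rot: [0.204, 2.345, -0.086]
ft_force: [-0.2, -0.8, -0.4]
width: 1.002
[ 0.533 -0.408  0.034] [-0.71  -0.001 -0.704]
[-0.026  0.029 -0.122] [-0.001  0.001 -0.005]
```

View pics/a3.png

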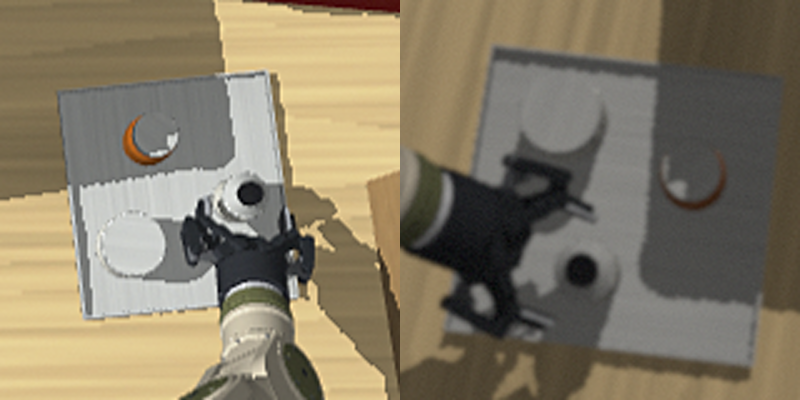

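The tin is between the fingers in both views, with the squat tin and jar untouched. I'll close on it.

```bash
python3 -m crank '[[[-1,0,0,0,0,0,0],[-1,0,0,0,0,0,0],[-1,0,0,0,0,0,0],[-1,0,0,0,0,0,0],[-1,0,0,0,0,0,0],[-1,0,0,0,0,0,0],[-1,0,0,0,0,0,0],[-1,0,0,0,0,0,0]]]' 50
python3 look.py a4 p
```

```text
t: 7.4
position: [0.5335, -0.408, 0.0347]
eef_rot: [0.202, 2.344, -0.086]
ft_force: [-1.3, 1.3, 5.8]
width: 0.57
```

View pics/a4.png

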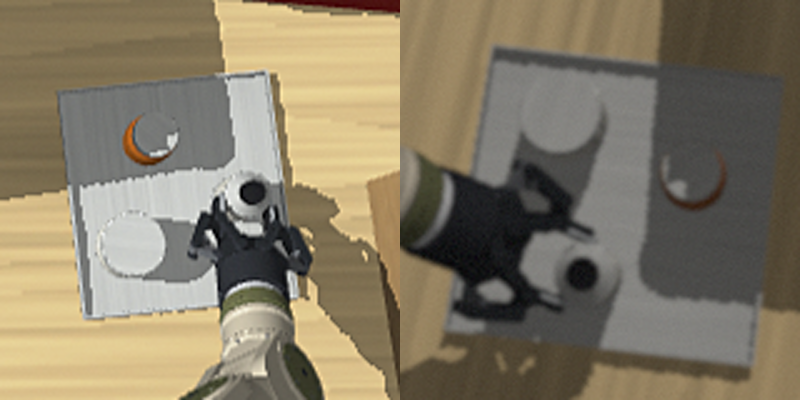

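```bash
python3 -m crank '[[[-1,-0.1,0,-0.1,0,0,0],[-1,-0.2,0,-0.2,0,0,0],[-1,-0.2,0,-0.2,0,0,0],[-1,-0.2,0,-0.2,0,0,0],[-1,-0.3,0,-0.3,0,0,0],[-1,-0.3,0,-0.3,0,0,0],[-1,0,0,0,0,0,0]]]' 
python3 look.py a5 p
```

```text
t: 8.2
position: [0.533, -0.4088, 0.1093]
eef_rot: [0.203, 2.344, -0.089]
ft_force: [0.8, -0.5, -2.2]
width: 0.571
```

View pics/a5.png

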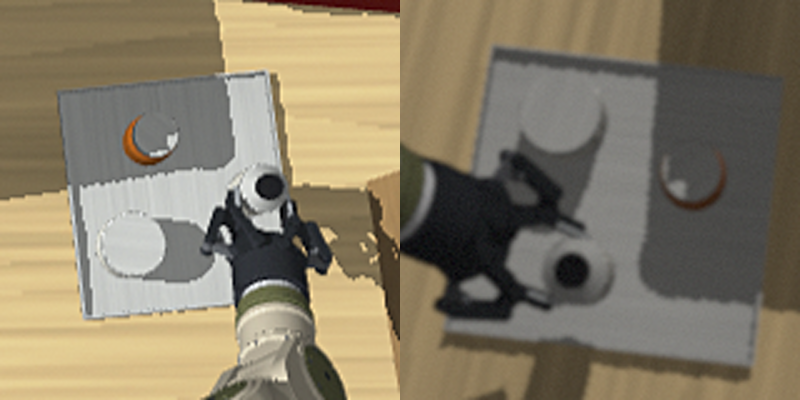

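The tin has lifted with the gripper (cap at (268,188) in the top crop and (571,270) in the side crop). I'll check the tilt and plan the transfer.

Run:
```python
from h import *
np.set_printoptions(precision=3,suppress=True)
for z in (.17,.178):print(ray("top",(447.2,255.2),z),ray("side",(248.4,408),z))
s,R,p=st();print(s["q"],p)
# tin tin_mid in tool frame, from grasp: tin_mid z was .055 when p=(.5335,-.408,.0347)
m=R.T@(np.array([.517,-.404,.055])-np.array([.5335,-.408,.0347])); print("mid in tool",m)
az=np.degrees(np.arctan2(*R[:2,2][::-1])); print(az)
# transfer: lift, back to x~.36, swing
Rt=tool(3,45); print(turn(Rt))
fin=cab(-.065,-.155,.062)-Rt@m; print("final tcp",fin)
for cx in(-.28,-.21):
  print(cx,cab(cx,-.155,.062+.09)-Rt@m)
```

```text
[ 0.515 -0.407  0.17 ] [ 0.516 -0.406  0.17 ]
[ 0.514 -0.405  0.178] [ 0.517 -0.406  0.178]
[-1.049  0.185 -0.716  0.096  0.575 -0.701] [ 0.532 -0.407  0.107]
mid in tool [-0.002  0.001 -0.026]
-10.018935832382322
[-1.536  0.025 -1.525]
final tcp [0.646 0.043 0.042]
-0.28 [0.432 0.018 0.132]
-0.21 [0.502 0.026 0.132]
```

Run:
```python
from h import *
np.set_printoptions(precision=3,suppress=True)
print(shift([.50,-.40,.15]),shift([.425,.018,.15])-shift([.50,-.40,.15]))
```

```text
[-0.186  0.043 -1.349] [ 2.577  9.966 -2.598]
```

```bash
python3 -m crank '[[[-1,-0.05,0,-0.3,0,0,0],[-1,-0.05,0,-0.3,0,0,0],[-1,-0.05,0,-0.4,0,0,0],[-1,-0.05,0,-0.4,0,0,0],[-1,0.05,0.2,-0.05,0,0,0],[-1,0.1,0.4,-0.1,0,0,0],[-1,0.13,0.5,-0.13,0,0,0],[-1,0.13,0.5,-0.13,0,0,0],[-1,0.13,0.5,-0.13,0,0,0],[-1,0.13,0.5,-0.13,0,0,0]]]'
python3 -m crank '[[[-1,0.13,0.5,-0.13,0,0,0],[-1,0.13,0.5,-0.13,0,0,0],[-1,0.13,0.5,-0.13,0,0,0],[-1,0.13,0.5,-0.13,0,0,0],[-1,0.13,0.5,-0.13,0,0,0],[-1,0.13,0.5,-0.13,0,0,0],[-1,0.13,0.5,-0.13,0,0,0],[-1,0.13,0.5,-0.13,0,0,0],[-1,0.13,0.5,-0.13,0,0,0],[-1,0.13,0.5,-0.13,0,0,0]]]'
python3 - <<'E'
from h import *
np.set_printoptions(precision=3,suppress=True)
s,R,p=st();print(p,s["q"],R[:,2],R[2]);print(turn(tool(3,45)));print(shift([.425,.018,.15]))
E
```

```text
t: 9.3
position: [0.4789, -0.2905, 0.1499]
eef_rot: [0.205, 2.347, -0.083]
ft_force: [-0.4, 0.2, -1.7]
width: 0.572
t: 10.3
position: [0.4522, -0.094, 0.1826]
eef_rot: [0.201, 2.383, -0.066]
ft_force: [-0.1, -0.5, -1.6]
width: 0.569
[ 0.452 -0.094  0.183] [-0.595 -0.497 -1.028  0.339  0.296 -0.318] [ 0.675 -0.104 -0.731] [-0.683  0.01  -0.731]
[-1.37  -0.314 -1.552]
[ 1.399  2.642 -0.156]
```

```bash
python3 -m crank '[[[-1,0.15,0.3,0,-0.15,-0.03,-0.15],[-1,0.15,0.3,0,-0.15,-0.03,-0.15],[-1,0.15,0.3,0,-0.15,-0.03,-0.15],[-1,0.15,0.3,0,-0.15,-0.03,-0.15],[-1,0.15,0.3,0,-0.15,-0.03,-0.15],[-1,0.15,0.3,0,-0.15,-0.03,-0.15],[-1,0.15,0.3,0,-0.15,-0.03,-0.15],[-1,0.15,0.3,0,-0.15,-0.03,-0.15],[-1,0.15,0.2,0,-0.15,-0.03,-0.15],[-1,0,0,0,0,0,0]]]'
python3 look.py b1 c
python3 - <<'E'
from h import *
np.set_printoptions(precision=3,suppress=True)
s,R,p=st();print(p,s["q"],R[:,2],R[2]);print(turn(tool(3,45)));print(shift([.425,.018,.15]))
E
```

```text
t: 11.3
position: [0.433, 0.0054, 0.1871]
eef_rot: [-0.042, 2.403, 0.05]
ft_force: [-0.9, -0.2, -3.0]
width: 0.571
[0.434 0.004 0.188] [-0.435 -0.577 -1.027  0.447  0.332 -0.352] [ 0.672  0.047 -0.739] [-0.673  0.024 -0.739]
[ 0.104 -0.443 -0.225]
[0.785 0.325 0.565]
```

View pics/b1.png

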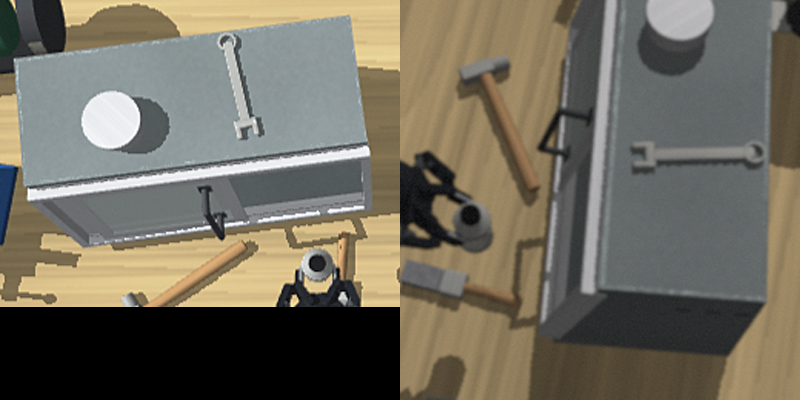

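The tin hangs upright in front of the open doorway (cap at (316,262) in the top crop). The door's leading edge is at about cabinet y = -35 mm. I'll correct the orientation, then enter.

```bash
python3 -m crank '[[[-1,0.3,0.1,0.3,0.05,-0.2,-0.1],[-1,0.3,0.1,0.3,0.05,-0.2,-0.1],[-1,0.2,0,0.2,0,0,0],[-1,0,0,0,0,0,0],[-1,0,0,0,0,0,0]]]'
python3 - <<'E'
from h import *
np.set_printoptions(precision=3,suppress=True)
m=np.array([-.002,.001,-.026])
s,R,p=st();print(p,s["q"],R[:,2],R[2]);print(turn(tool(3,45)))
print("tin cab",tocab(p+R@m))
Rt=tool(3,45)
for c in((-.28,-.15,.135),(-.1,-.15,.135),(-.065,-.15,.09),(-.065,-.15,.062)):
  t=cab(*c)-Rt@m; print(c,t,shift(t))
E
```

```text
t: 11.9
position: [0.4438, 0.007, 0.1822]
eef_rot: [-0.065, 2.407, 0.041]
ft_force: [-0.0, 0.4, -2.8]
width: 0.574
[0.444 0.007 0.182] [-0.402 -0.538 -1.027  0.405  0.311 -0.347] [ 0.668  0.048 -0.742] [-0.67   0.011 -0.742]
[ 0.119 -0.489 -0.029]
tin cab [-0.269 -0.168  0.203]
(-0.28, -0.15, 0.135) [0.432 0.023 0.115] [1.327 0.4   1.064]
(-0.1, -0.15, 0.135) [0.611 0.044 0.115] [-2.007  0.658  4.077]
(-0.065, -0.15, 0.09) [0.646 0.048 0.07 ] [-1.901  0.696  5.497]
(-0.065, -0.15, 0.062) [0.646 0.048 0.042] [-1.432  0.688  6.017]
```

```bash
python3 -m crank '[[[-1,0,0.1,0.4,0,-0.1,0],[-1,0,0.1,0.4,0,-0.1,0],[-1,0,0.1,0.4,0,-0.1,0],[-1,0,0.1,0.4,0,-0.1,0],[-1,0,0,0,0,0,0],[-1,0,0,0,0,0,0]]]'
python3 - <<'E'
from h import *
np.set_printoptions(precision=3,suppress=True)
m=np.array([-.002,.001,-.026])
s,R,p=st();print(p,s["q"],R[:,2],R[2]);print(turn(tool(3,45)))
print("tin cab",tocab(p+R@m))
Rt=tool(3,45)
for c in((-.21,-.15,.135),(-.1,-.15,.135),(-.065,-.15,.09),(-.065,-.15,.062)):
  t=cab(*c)-Rt@m; print(c,t,shift(t,Rt))
E
```

```text
t: 12.5
position: [0.4981, 0.0233, 0.1607]
eef_rot: [-0.069, 2.398, 0.048]
ft_force: [-0.5, 0.5, -1.7]
width: 0.569
[0.498 0.023 0.161] [-0.273 -0.36  -1.027  0.193  0.236 -0.242] [ 0.674  0.054 -0.737] [-0.676  0.016 -0.737]
[ 0.179 -0.41  -0.028]
tin cab [-0.213 -0.158  0.181]
(-0.21, -0.15, 0.135) [0.501 0.031 0.115] [0.738 0.193 0.872]
(-0.1, -0.15, 0.135) [0.611 0.044 0.115] [-1.203  0.368  2.812]
(-0.065, -0.15, 0.09) [0.646 0.048 0.07 ] [-1.025  0.424  4.225]
(-0.065, -0.15, 0.062) [0.646 0.048 0.042] [-0.53   0.424  4.72 ]
```

```bash
python3 -m crank '[[[-1,-0.1,0.05,0.35,0,-0.1,0],[-1,-0.1,0.05,0.35,0,-0.1,0],[-1,-0.1,0.05,0.35,0,-0.1,0],[-1,-0.1,0.05,0.35,0.1,-0.1,0],[-1,-0.1,0.05,0.35,0.1,0,0],[-1,0,0,0,0,0,0],[-1,0,0,0,0,0,0]]]'
python3 look.py b2 c
python3 - <<'E'
from h import *
np.set_printoptions(precision=3,suppress=True)
m=np.array([-.002,.001,-.026])
s,R,p=st();print(p,s["q"],R[:,2],R[2]);print(turn(tool(3,45)))
print("tin cab",tocab(p+R@m))
Rt=tool(3,45)
for c in((-.1,-.15,.135),(-.065,-.15,.09),(-.065,-.15,.062)):
  t=cab(*c)-Rt@m; print(c,t,shift(t,Rt))
E
```

```text
t: 13.2
position: [0.5654, 0.037, 0.1314]
eef_rot: [-0.058, 2.367, 0.025]
ft_force: [-0.3, -0.0, -2.3]
width: 0.571
[0.566 0.037 0.132] [-0.164 -0.145 -1.019 -0.067  0.149 -0.153] [ 0.699  0.035 -0.714] [-0.7    0.001 -0.714]
[-0.018 -0.097 -0.032]
tin cab [-0.146 -0.152  0.152]
(-0.1, -0.15, 0.135) [0.611 0.044 0.115] [-0.509  0.12   1.101]
(-0.065, -0.15, 0.09) [0.646 0.048 0.07 ] [-0.331  0.176  2.514]
(-0.065, -0.15, 0.062) [0.646 0.048 0.042] [0.164 0.176 3.009]
```

View pics/b2.png

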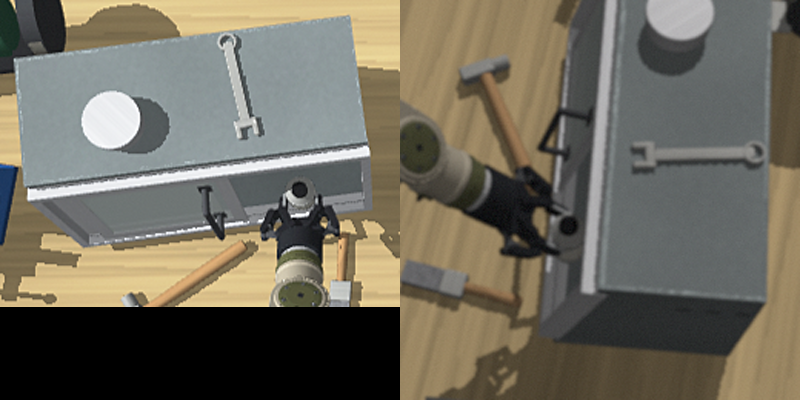

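The tin is entering the doorway over the sill: cap at (299,190) in the top crop, with clearance both sides (door pull at x≈215, jamb at 365). Continuing in.

```bash
python3 -m crank '[[[-1,-0.1,0.05,0.3,0,-0.05,0],[-1,-0.1,0.05,0.3,0,-0.05,0],[-1,-0.1,0.05,0.3,0,0,0],[-1,-0.1,0,0.3,0,0,0],[-1,0,0,0.3,0,0,0],[-1,0,0,0.3,0,0,0],[-1,0,0,0.2,0,0,0],[-1,0,0,0,0,0,0],[-1,0,0,0,0,0,0]]]'
python3 look.py b3 c
python3 - <<'E'
from h import *
np.set_printoptions(precision=3,suppress=True)
m=np.array([-.002,.001,-.026])
s,R,p=st();print(p,s["q"],R[:,2],R[2]);print(turn(tool(3,45)))
print("tin cab",tocab(p+R@m))
Rt=tool(3,45)
for c in((-.065,-.15,.09),(-.065,-.15,.064)):
  t=cab(*c)-Rt@m; print(c,t,shift(t,Rt))
E
```

```text
t: 14.2
position: [0.6332, 0.0462, 0.0863]
eef_rot: [-0.057, 2.356, 0.025]
ft_force: [0.0, 0.3, -2.6]
width: 0.572
[0.633 0.046 0.087] [-0.114  0.094 -0.97  -0.272  0.115 -0.115] [ 0.707  0.035 -0.707] [-0.708  0.001 -0.707]
[-0.018  0.008 -0.03 ]
tin cab [-0.077 -0.15   0.107]
(-0.065, -0.15, 0.09) [0.646 0.048 0.07 ] [0.075 0.027 0.509]
(-0.065, -0.15, 0.064) [0.646 0.048 0.044] [0.535 0.027 0.969]
```

View pics/b3.png

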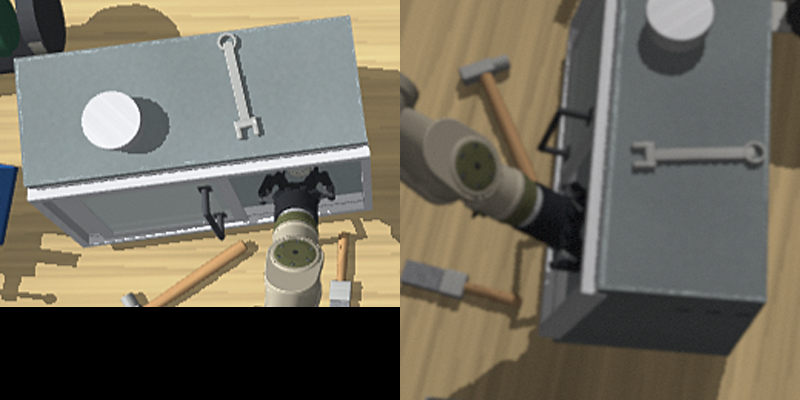

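The tin is now inside under the roof edge, with nothing disturbed. I'll lower it.

```bash
python3 -m crank '[[[-1,0,0,0.25,0,0,0],[-1,0,0,0.25,0,0,0],[-1,0.1,0,0.1,0,0,0],[-1,0.1,0,0.1,0,0,0],[-1,0.1,0,0.1,0,0,0],[-1,0.1,0,0.1,0,0,0],[-1,0,0,0,0,0,0],[-1,0,0,0,0,0,0]]]'
python3 - <<'E'
from h import *
np.set_printoptions(precision=3,suppress=True)
m=np.array([-.002,.001,-.026])
s,R,p=st();print(s["ft_force"],p,turn(tool(3,45)))
print("tin cab",tocab(p+R@m))
E
```

```text
t: 15.1
position: [0.6474, 0.0471, 0.0491]
eef_rot: [-0.057, 2.356, 0.025]
ft_force: [-0.1, -0.5, -1.6]
width: 0.57
[-0.096 -0.477 -1.646] [0.647 0.047 0.049] [-0.015 -0.002 -0.03 ]
tin cab [-0.063 -0.151  0.069]
```

Still about 5–7 mm above the floor. I'll lower in small increments and watch the force.

```bash
python3 -m crank '[[[-1,0.05,0,0.05,0,0,0],[-1,0.05,0,0.05,0,0,0],[-1,0,0,0,0,0,0],[-1,0,0,0,0,0,0]]]'
python3 -m crank '[[[-1,0.04,0,0.04,0,0,0],[-1,0,0,0,0,0,0],[-1,0,0,0,0,0,0]]]'
```

```text
t: 15.5
position: [0.6476, 0.0471, 0.0438]
eef_rot: [-0.057, 2.355, 0.025]
ft_force: [0.2, 0.6, -2.3]
width: 0.572
t: 15.8
position: [0.6496, 0.0472, 0.0437]
eef_rot: [-0.058, 2.351, 0.025]
ft_force: [-0.1, 0.8, 5.7]
width: 0.572
```

```bash
python3 -m crank '[[[0.2,0,0,0,0,0,0],[0.3,0,0,0,0,0,0],[0.4,0,0,0,0,0,0],[0.6,0,0,0,0,0,0],[0.8,0,0,0,0,0,0],[1,0,0,0,0,0,0],[1,0,0,0,0,0,0],[1,0,0,0,0,0,0]]]'
```

```text
t: 16.6
position: [0.6476, 0.0471, 0.0415]
eef_rot: [-0.057, 2.355, 0.025]
ft_force: [-0.8, -0.1, -0.2]
width: 1.001
```

```bash
python3 look.py c1 c
python3 - <<'E'
from h import *
s,R,p=st();print(p,s["ft_force"],s["width"])
E
```

```text
[0.64764898 0.04706689 0.04155805] [ 0.95785369 -0.11233813 -0.04101536] 1.0028181245406582
```

View pics/c1.png

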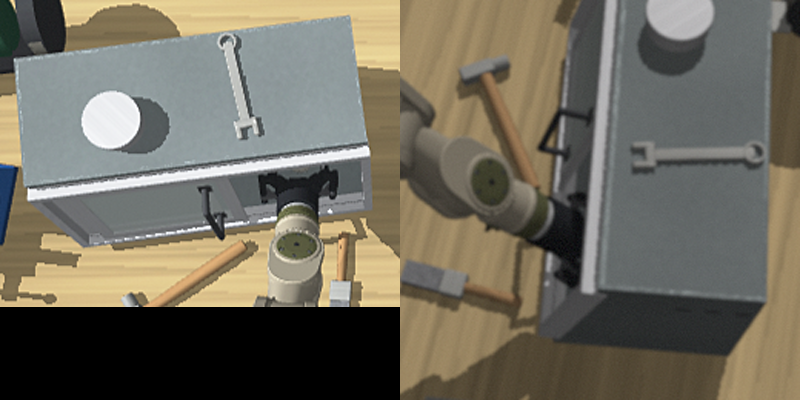

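```bash
python3 -m crank '[[[1,0,0,-0.1,0,0,0],[1,0,0,-0.3,0,0,0],[1,0,0,-0.4,0,0,0],[1,0,0,-0.4,0,0,0],[1,0,0,-0.4,0,0,0],[1,0,0,-0.4,0,0,0],[1,0,0,-0.4,0,0,0],[1,0,0,-0.4,0,0,0],[1,0,0,-0.4,0,0,0],[1,0,0,-0.4,0,0,0]]]'
python3 look.py c2 c
python3 - <<'E'
from h import *
s,R,p=st();print(p,s["ft_force"],s["q"],R[:,2])
E
```

```text
t: 17.7
position: [0.549, 0.0422, 0.147]
eef_rot: [-0.058, 2.361, 0.025]
ft_force: [-0.3, -0.1, 0.1]
width: 0.999
[0.54957103 0.04217607 0.14815953] [ 0.38193898 -0.28681202  0.1224818 ] [-0.15668954 -0.21531167 -1.02524985 -0.01111493  0.14503548 -0.14643122] [ 0.70432427  0.03504768 -0.70901269]
```

View pics/c2.png

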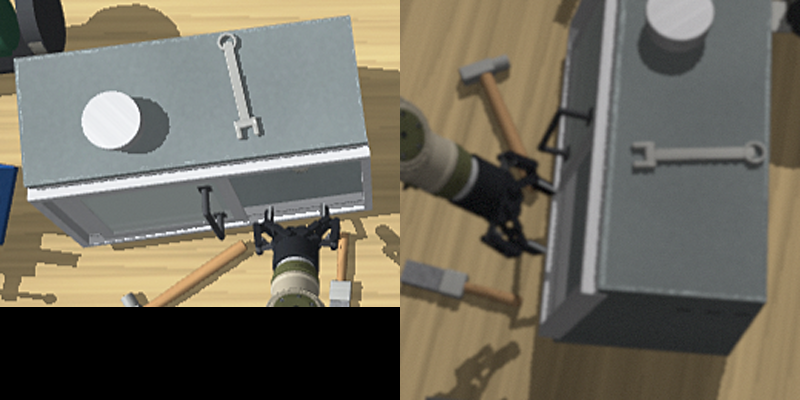

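Run:
```python
from h import *
t=cv2.imread("pics/c2_top.png"); s=cv2.imread("pics/c2_side.png")
a=cv2.resize(t[225:285,205:265],(400,400),interpolation=cv2.INTER_CUBIC)
b=cv2.resize(s[110:170,275:335],(400,400),interpolation=cv2.INTER_CUBIC)
cv2.imwrite("pics/z3.png",cv2.hconcat([a,b]))
c=cv2.resize(t[205:265,250:340],(780,520),interpolation=cv2.INTER_CUBIC);cv2.imwrite("pics/z4.png",cv2.convertScaleAbs(c,alpha=1.6))
for z in(.062,.112,.012):print(proj("top",cab(-.063,-.151,z)))
```

```text
[282.95017138 222.02154753]
[281.63085023 219.13278025]
[284.18466989 224.72458834]
```

View pics/z3.png

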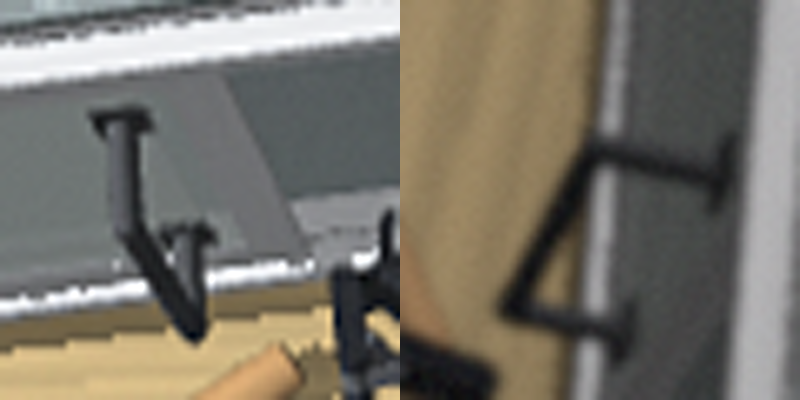

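View pics/z4.png

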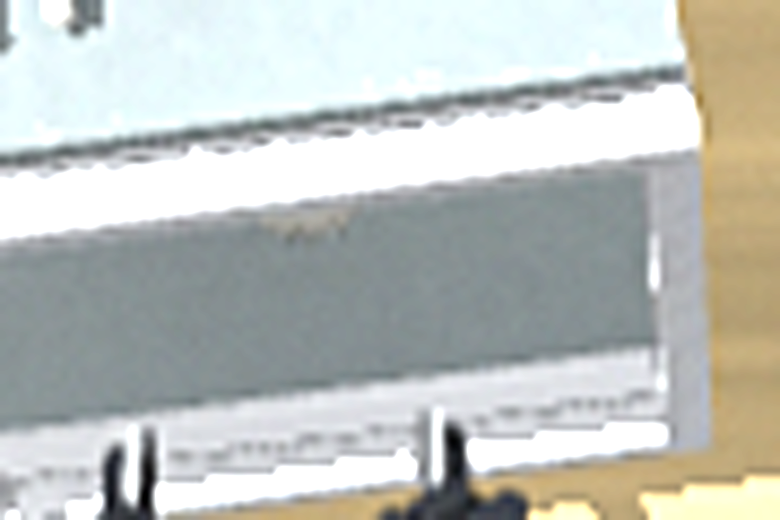

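Run:
```python
from h import *
np.set_printoptions(precision=3,suppress=True)
P={n:I[n]["mtx"]@np.column_stack([I[n]["R"],I[n]["t"]]) for n in I}
def tri(a,b):
    X=cv2.triangulatePoints(P["top"],P["side"],np.float64(a).reshape(2,1),np.float64(b).reshape(2,1));X=(X[:3]/X[3]).ravel()
    return X,proj("top",X)-a,proj("side",X)-b
E=[]
for a,b in(((223.7,259.8),(303.5,132.2)),((235,274.5),(291.8,156.2))):
    X,e,f=tri(a,b);print(X,e,f,tocab(X));E.append(X)
m=(E[0]+E[1])/2;print("mid",m,tocab(m))
print("tin bottom front",proj("top",cab(-.09,-.151,.012)))
```

```text
[0.505 0.189 0.237] [-0.218 -0.332] [-0.317  0.139] [-0.172  0.004  0.237]
[0.475 0.179 0.124] [-0.543 -0.813] [-0.782  0.337] [-0.202 -0.002  0.124]
mid [0.49  0.184 0.18 ] [-0.187  0.001  0.18 ]
tin bottom front [285.237 233.369]
```

The tin's front foot is seen at about (285.5,232.7), against (285.2,233.4) predicted for it standing at cabinet (-63,-151), so it stands upright. The pull bar's middle is at world (0.490,0.184,0.180), which puts the door value at about 0.22. Next I'll retreat and line up on the pull.

Run:
```python
from h import *
np.set_printoptions(precision=3,suppress=True)
print(shift([.46,.06,.235]), turn(tool(7,55)))
```

```text
[ 0.04   0.556 -3.101] [-0.444  1.64  -0.54 ]
```

```bash
python3 -m crank '[[[1,0,0,-0.4,0,0.1,0],[1,0,0,-0.4,0,0.2,0],[1,0,0,-0.4,0,0.2,0],[1,0,0,-0.4,0,0.2,0],[1,0,0.1,-0.4,-0.1,0.2,-0.1],[1,0,0.1,-0.4,-0.1,0.2,-0.1],[1,0,0.1,-0.3,-0.1,0.2,-0.1],[1,0,0.1,-0.3,-0.1,0.2,-0.1],[1,0,0.1,0,0,0.1,-0.1],[1,0,0,0,0,0,0]]]'
python3 - <<'E'
from h import *
np.set_printoptions(precision=3,suppress=True)
s,R,p=st();print(p,s["q"]);print(turn(tool(7,55)));Rt=tool(7,55);pre=np.array([.49,.184,.18])-.071*Rt[:,2];print(pre,shift(pre,Rt))
E
```

```text
t: 18.8
position: [0.4701, 0.0576, 0.2365]
eef_rot: [-0.147, 2.525, 0.049]
ft_force: [0.3, 0.3, -0.2]
width: 1.001
[0.47  0.058 0.237] [-0.161 -0.416 -0.761  0.631  0.16  -0.228]
[-0.015  0.023 -0.051]
[0.45  0.179 0.238] [ 0.091  3.077 -0.113]
```

```bash
python3 -m crank '[[[0.2,0,0.3,-0.1,0,0,0],[0.2,0,0.45,0,0,0,0],[0.2,0,0.45,0,0,0,0],[0.2,0,0.45,0,0,0,0],[0.2,0,0.45,0,0,0,0],[0.2,0,0.45,0,0,0,0],[0.2,0,0.45,0,0,0,0],[0.2,0,0,0,0,0,0],[0.2,0,0,0,0,0,0]]]'
python3 look.py d1 c
python3 - <<'E'
from h import *
np.set_printoptions(precision=3,suppress=True)
s,R,p=st();print(p,s["q"]);print(turn(tool(7,55)));g=np.array([.49,.184,.18]);print(R.T@(g-gp())/.04)
E
```

```text
t: 19.7
position: [0.4527, 0.1765, 0.2388]
eef_rot: [-0.148, 2.527, 0.049]
ft_force: [-0.0, -0.7, -0.8]
width: 0.6
[0.453 0.176 0.239] [ 0.26  -0.367 -0.731  0.6   -0.081  0.119]
[-0.02   0.009 -0.059]
[0.083 0.096 2.232]
```

View pics/d1.png

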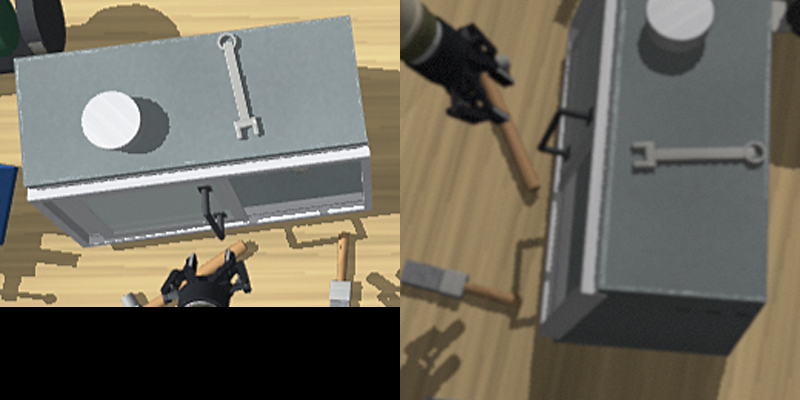

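The open fingertips, at about (195,258) and (232,258) in the top crop, straddle the line of the bar at (215,225). I'll advance.

```bash
python3 -m crank '[[[0.2,0,0.05,0.3,0,0,0],[0.2,0,0.05,0.3,0,0,0],[0.2,0,0,0.3,0,0,0],[0.2,0,0,0.3,0,0,0],[0.2,0,0,0.3,0,0,0],[0.2,0,0,0.3,0,0,0],[0.2,0,0,0.3,0,0,0],[0.2,0,0,0.1,0,0,0],[0.2,0,0,0,0,0,0]]]'
python3 look.py d2 c
python3 - <<'E'
from h import *
np.set_printoptions(precision=3,suppress=True)
s,R,p=st();print(p,s["ft_force"]);g=np.array([.49,.184,.18]);print(R.T@(g-gp())/.04)
E
```

```text
t: 20.7
position: [0.5029, 0.1853, 0.1674]
eef_rot: [-0.145, 2.527, 0.048]
ft_force: [-0.7, 0.5, -0.0]
width: 0.599
[0.503 0.186 0.168] [-0.224  0.121  0.226]
[ 0.104 -0.007  0.05 ]
```

View pics/d2.png

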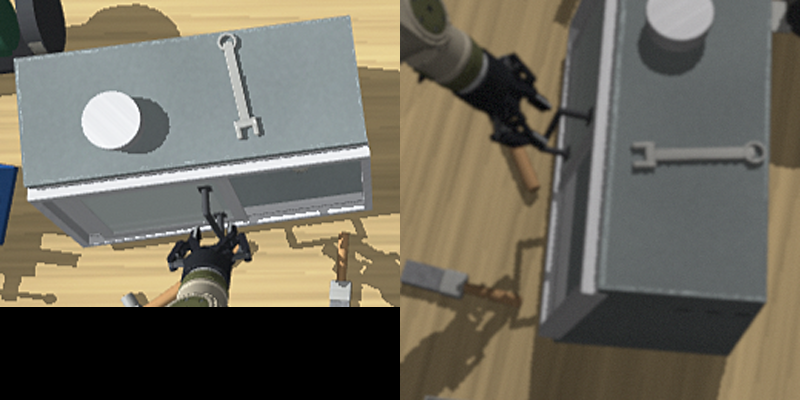

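The bar is between the fingers. I'll narrow the opening and start pushing towards cabinet -y.

```bash
python3 -m crank '[[[-0.3,0,0,0,0,0,0],[-0.3,0,0,0,0,0,0],[-0.3,0,0,0,0,0,0],[-0.3,0,-0.1,0,0,0,0],[-0.3,0,-0.1,0,0,0,0],[-0.3,0,-0.1,0,0,0,0],[-0.3,0,-0.2,0,0,0,0],[-0.3,0,-0.2,0,0,0,0],[-0.3,0,-0.2,0,0,0,0]]]' 20
python3 -m crank '[[[-0.3,0,-0.2,0,0,0,0],[-0.3,0,-0.2,0,0,0,0],[-0.3,0,-0.2,0,0,0,0],[-0.3,0,-0.2,0,0,0,0],[-0.3,0,-0.2,0,0,0,0],[-0.3,0,-0.2,0,0,0,0]]]'
python3 look.py d3 c
```

```text
t: 21.7
position: [0.507, 0.1501, 0.1681]
eef_rot: [-0.147, 2.525, 0.05]
ft_force: [-2.8, 3.9, 2.4]
width: 0.344
t: 22.3
position: [0.5128, 0.1021, 0.168]
eef_rot: [-0.146, 2.525, 0.049]
ft_force: [-3.2, 3.7, 1.6]
width: 0.352
```

View pics/d3.png

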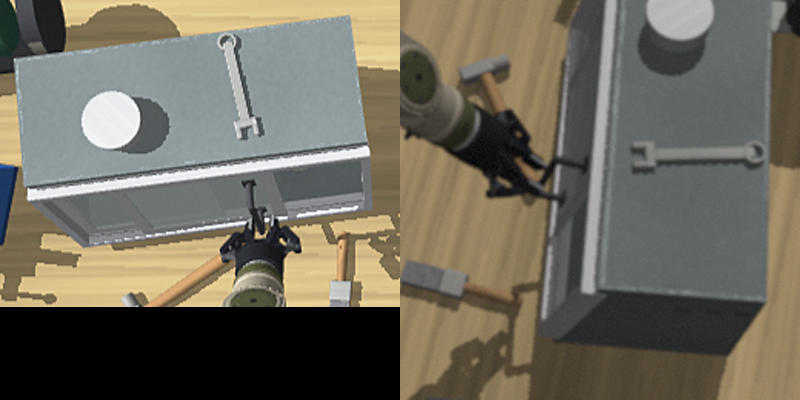

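The door is sliding: its leading edge has moved to x≈283 in the top crop, with about 4 N of push. I'll continue at the same speed.

```bash
python3 -m crank '[[[-0.3,0,-0.2,0,0,0,0],[-0.3,0,-0.2,0,0,0,0],[-0.3,0,-0.2,0,0,0,0],[-0.3,0,-0.2,0,0,0,0],[-0.3,0,-0.2,0,0,0,0],[-0.3,0,-0.2,0,0,0,0],[-0.3,0,-0.2,0,0,0,0],[-0.3,0,-0.2,0,0,0,0],[-0.3,0,-0.2,0,0,0,0],[-0.3,0,-0.2,0,0,0,0]]]'
python3 -m crank '[[[-0.3,0,-0.2,0,0,0,0],[-0.3,0,-0.2,0,0,0,0],[-0.3,0,-0.2,0,0,0,0],[-0.3,0,-0.1,0,0,0,0],[-0.3,0,0,0,0,0,0]]]'
python3 look.py d4 c
python3 - <<'E'
from h import *
s,R,p=st();print(p,s["ft_force"],s["q"],tocab(gp()))
E
```

```text
t: 23.4
position: [0.5221, 0.0227, 0.1679]
eef_rot: [-0.146, 2.525, 0.049]
ft_force: [-1.5, 3.0, 0.6]
width: 0.347
t: 23.9
position: [0.5255, -0.0056, 0.1678]
eef_rot: [-0.144, 2.526, 0.048]
ft_force: [-0.6, 0.9, 0.8]
width: 0.345
[ 0.525416   -0.00520241  0.16784393] [0.54495397 0.0173342  0.05871601] [-0.31840789 -0.22579051 -0.82162538  0.40744187  0.24487557 -0.36135887] [-0.18449582 -0.19099486  0.18338747]
```

View pics/d4.png

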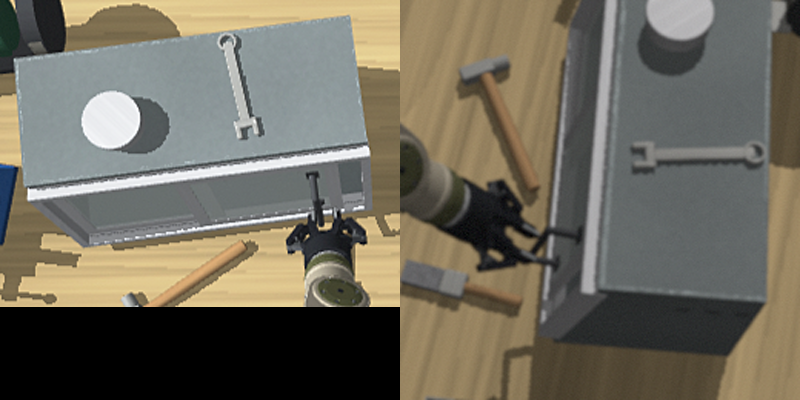

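The door's leading edge is close to the jamb, with about 35–40 mm to go. I'll slow down.

```bash
python3 -m crank '[[[-0.3,0,-0.1,0,0,0,0],[-0.3,0,-0.1,0,0,0,0],[-0.3,0,-0.1,0,0,0,0],[-0.3,0,-0.1,0,0,0,0],[-0.3,0,-0.1,0,0,0,0],[-0.3,0,-0.1,0,0,0,0],[-0.3,0,0,0,0,0,0]]]'
python3 -m crank '[[[-0.3,0,-0.1,0,0,0,0],[-0.3,0,-0.05,0,0,0,0],[-0.3,0,-0.05,0,0,0,0],[-0.3,0,0,0,0,0,0]]]'
python3 -m crank '[[[-0.3,0,-0.05,0,0,0,0],[-0.3,0,-0.05,0,0,0,0],[-0.3,0,0,0,0,0,0]]]'
```

```text
t: 24.7
position: [0.5281, -0.0292, 0.1676]
eef_rot: [-0.145, 2.526, 0.048]
ft_force: [-2.3, 1.1, 1.1]
width: 0.347
t: 25.1
position: [0.529, -0.0366, 0.1676]
eef_rot: [-0.146, 2.526, 0.049]
ft_force: [-1.8, 1.8, 0.0]
width: 0.351
t: 25.4
position: [0.5294, -0.0405, 0.1676]
eef_rot: [-0.146, 2.526, 0.049]
ft_force: [-1.9, 2.4, -0.2]
width: 0.349
```

```bash
python3 -m crank '[[[-0.3,0,-0.05,0,0,0,0],[-0.3,0,-0.05,0,0,0,0],[-0.3,0,0,0,0,0,0]]]'
python3 -m crank '[[[-0.3,0,-0.05,0,0,0,0],[-0.3,0,-0.05,0,0,0,0],[-0.3,0,0,0,0,0,0]]]'
python3 look.py d5 c
```

```text
t: 25.7
position: [0.5298, -0.0441, 0.1676]
eef_rot: [-0.146, 2.525, 0.05]
ft_force: [-1.9, 2.9, 0.3]
width: 0.348
t: 26.0
position: [0.5292, -0.0462, 0.1669]
eef_rot: [-0.148, 2.527, 0.055]
ft_force: [-9.5, 7.4, 5.0]
width: 0.345
```

View pics/d5.png

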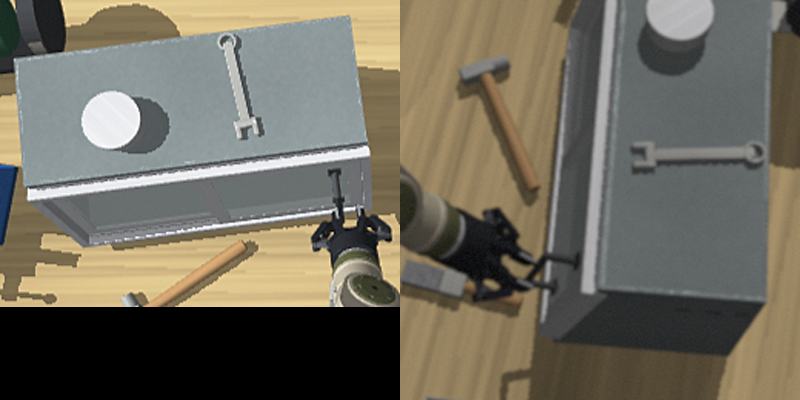

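```bash
python3 -m crank '[[[-0.3,0,-0.05,0,0,0,0],[-0.3,0,0,0,0,0,0],[-0.3,0,0,0,0,0,0]]]'
```

```text
t: 26.4
position: [0.5288, -0.0477, 0.1666]
eef_rot: [-0.148, 2.527, 0.056]
ft_force: [-11.8, 9.1, 7.7]
width: 0.348
```

```bash
python3 -m crank '[[[-0.3,0,-0.05,0,0,0,0],[-0.3,0,0,0,0,0,0],[-0.3,0,0,0,0,0,0]]]'
```

```text
t: 26.7
position: [0.5286, -0.05, 0.1662]
eef_rot: [-0.147, 2.529, 0.055]
ft_force: [-14.8, 7.1, 7.6]
width: 0.354
```

```bash
python3 look.py d6 c
python3 - <<'E'
from h import *
t=cv2.imread("pics/d6_top.png"); s=cv2.imread("pics/d6_side.png")
a=cv2.resize(t[210:290,270:350],(400,400),interpolation=cv2.INTER_CUBIC)
b=cv2.resize(s[190:290,255:355],(400,400),interpolation=cv2.INTER_CUBIC)
cv2.imwrite("pics/z5.png",cv2.convertScaleAbs(cv2.hconcat([a,b]),alpha=1.5))
for y in(-.22,-.215,-.21):print(y,proj("top",cab(-.172,y+.003,.237)),proj("side",cab(-.172,y+.003,.237)))
print(tocab(gp()))
E
```

```text
-0.22 [308.0664196  248.70784382] [293.41414157 225.67480538]
-0.215 [306.15593981 248.95360975] [293.64359124 223.44381555]
-0.21 [304.24533555 249.19939169] [293.87244767 221.21859389]
[-0.1864708  -0.23595391  0.18180101]
```

View pics/z5.png

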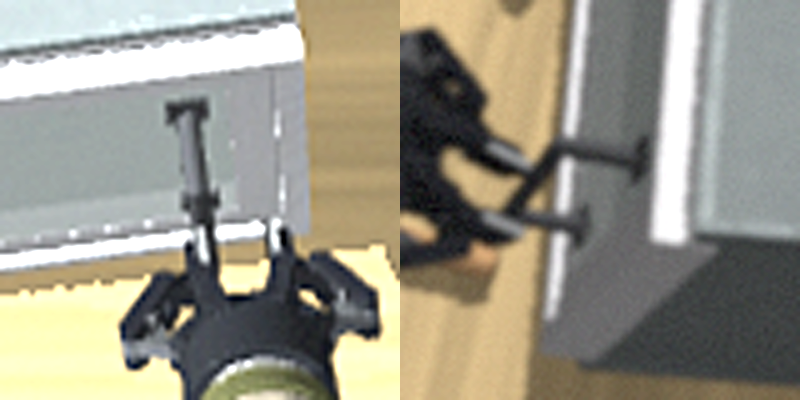

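Bar's upper corner is at about (294.5,225) in the side view. The prediction for closed is (293.4,225.7), so the door is shut. I'll unload sideways by a few mm and back out.

```bash
python3 -m crank '[[[-0.3,0,0.1,0,0,0,0],[-0.3,0,0.1,0,0,0,0],[-0.3,0,0,0,0,0,0]]]'
python3 - <<'E'
from h import *
print(tocab(gp()))
E
```

```text
t: 27.1
position: [0.528, -0.0452, 0.1664]
eef_rot: [-0.143, 2.53, 0.045]
ft_force: [-13.0, -2.9, 4.9]
width: 0.349
[-0.18649895 -0.2310273   0.1820278 ]
```

```bash
python3 -m crank '[[[-0.3,0,0,-0.1,0,0,0],[-0.3,0,0,-0.1,0,0,0],[-0.3,0,0,0,0,0,0]]]'
python3 look.py d7 c
python3 - <<'E'
from h import *
t=cv2.imread("pics/d7_top.png"); s=cv2.imread("pics/d7_side.png")
a=cv2.resize(t[210:290,270:350],(400,400),interpolation=cv2.INTER_CUBIC)
b=cv2.resize(s[190:290,255:355],(400,400),interpolation=cv2.INTER_CUBIC)
cv2.imwrite("pics/z6.png",cv2.convertScaleAbs(cv2.hconcat([a,b]),alpha=1.5))
print(tocab(gp()))
E
```

```text
t: 27.4
position: [0.5264, -0.0456, 0.1758]
eef_rot: [-0.146, 2.523, 0.047]
ft_force: [0.4, 0.0, 0.1]
width: 0.351
[-0.18857442 -0.23083305  0.19054408]
```

View pics/z6.png

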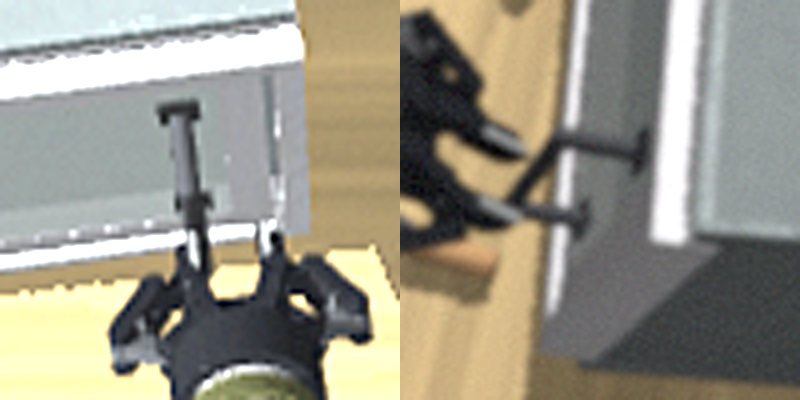

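Sliding back dragged the door about 5 mm open: a dark strip shows at the jamb, around (270,110) in the top crop. Contact force is now zero, so I'll re-push with this shallower engagement and a narrower opening to keep the right finger off the jamb.

```bash
python3 -m crank '[[[-0.45,0,0,-0.05,0,0,0],[-0.45,0,0,0,0,0,0],[-0.45,0,0,0,0,0,0],[-0.45,0,-0.05,0,0,0,0],[-0.45,0,0,0,0,0,0]]]'
python3 -m crank '[[[-0.45,0,-0.05,0,0,0,0],[-0.45,0,0,0,0,0,0]]]'
python3 - <<'E'
from h import *
print(tocab(gp()))
E
```

```text
t: 28.0
position: [0.5245, -0.047, 0.1759]
eef_rot: [-0.146, 2.525, 0.049]
ft_force: [-0.1, -0.9, -0.7]
width: 0.276
t: 28.2
position: [0.5248, -0.0491, 0.1759]
eef_rot: [-0.146, 2.525, 0.049]
ft_force: [0.4, -0.4, 0.1]
width: 0.276
[-0.19022104 -0.23450326  0.19142354]
```

```bash
cat > lz.py <<'E'
import sys
from h import *
k=sys.argv[1]
t=vision.camera("top")[:,:,::-1]; s=vision.camera("side")[:,:,::-1]
a=cv2.resize(t[210:290,270:350],(400,400),interpolation=cv2.INTER_CUBIC)
b=cv2.resize(s[190:290,255:355],(400,400),interpolation=cv2.INTER_CUBIC)
cv2.imwrite(f"pics/{k}.png",cv2.convertScaleAbs(cv2.hconcat([a,b]),alpha=1.5))
E
python3 lz.py z7
```

```text
(no output)
```

View pics/z7.png

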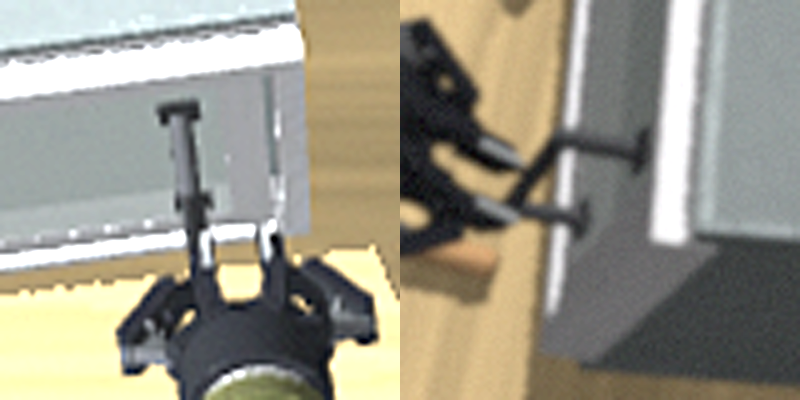

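Run:
```python
from h import *
np.set_printoptions(precision=4,suppress=True)
# foot on door: reference
def foot(px): # intersect with slanted plane: iterate z
    return [tocab(ray("top",px,z)) for z in(.23,.24,.25)]
print("ref");print(np.array(foot((223,241.8))))
print("z5");print(np.array(foot((270+187/5,210+105/5))))
print("z7");print(np.array(foot((270+180/5,210+110/5))))
s,R,p=st();print("tcp",tocab(p))
for nm,px in(("L",(205,240)),("R",(268,235))):print(nm,tocab(ray("top",(270+px[0]/5,210+px[1]/5),p[2]+.005)))
for y in(-.22,-.215,-.21):
  print(y,[((proj("top",cab(-.187+d*.268,y,.18+d))-[270,210])*5).round() for d in(-.05,-.03,0,.03,.057)])
  print(y,[((proj("side",cab(-.187+d*.268,y,.18+d))-[255,190])*4+[400,0]).round() for d in(-.05,-.03,0,.03,.057)])
```

```text
ref
[[-0.1245  0.0017  0.23  ]
 [-0.126  -0.0001  0.24  ]
 [-0.1276 -0.0019  0.25  ]]
z5
[[-0.1246 -0.221   0.23  ]
 [-0.1261 -0.2211  0.24  ]
 [-0.1276 -0.2212  0.25  ]]
z7
[[-0.1268 -0.2171  0.23  ]
 [-0.1283 -0.2172  0.24  ]
 [-0.1298 -0.2173  0.25  ]]
tcp [-0.1794 -0.2343  0.1758]
L [-0.1916 -0.221   0.1808]
R [-0.1932 -0.2552  0.1808]
-0.22 [array([207., 264.]), array([205., 252.]), array([202., 232.]), array([199., 212.]), array([196., 192.])]
-0.22 [array([509., 207.]), array([517., 197.]), array([529., 181.]), array([542., 164.]), array([554., 148.])]
-0.215 [array([198., 266.]), array([196., 253.]), array([193., 233.]), array([190., 213.]), array([186., 194.])]
-0.215 [array([510., 199.]), array([518., 188.]), array([530., 172.]), array([543., 155.]), array([555., 139.])]
-0.21 [array([189., 267.]), array([187., 254.]), array([184., 234.]), array([180., 214.]), array([177., 195.])]
-0.21 [array([511., 191.]), array([519., 180.]), array([531., 164.]), array([544., 146.]), array([555., 130.])]
```

The numbers show the left fingertip (y≈-221) sitting in front of the bar (centre about -217): it slipped over the bar at the jamb and dragged the door back a few mm. I'll retreat, shut the fingers and push again from the bar's left side with a deeper engagement.

```bash
python3 -m crank '[[[-0.45,0,0,-0.3,0,0,0],[-0.45,0,0,-0.4,0,0,0],[-0.45,0,0,-0.4,0,0,0],[-0.45,0,0,-0.4,0,0,0],[-1,0,0.3,0,0,0,0],[-1,0,0.4,0,0,0,0],[-1,0,0.4,0,0,0,0],[-1,0,0.3,0,0,0,0],[-1,0,0,0,0,0,0],[-1,0,0,0,0,0,0]]]'
python3 - <<'E'
from h import *
np.set_printoptions(precision=3,suppress=True)
s,R,p=st();print(p,tocab(p),s["width"],turn(tool(6.65,55)))
print(shift(cab(-.170,-.180,.155)))
E
python3 lz.py z8
```

```text
t: 29.3
position: [0.4839, 0.0028, 0.2252]
eef_rot: [-0.148, 2.525, 0.049]
ft_force: [-0.1, -0.3, 0.2]
width: -0.003
[0.484 0.003 0.225] [-0.214 -0.178  0.225] -0.0031130283359953603 [ 0.021  0.021 -0.   ]
[ 0.113 -0.049  2.065]
```

View pics/z8.png

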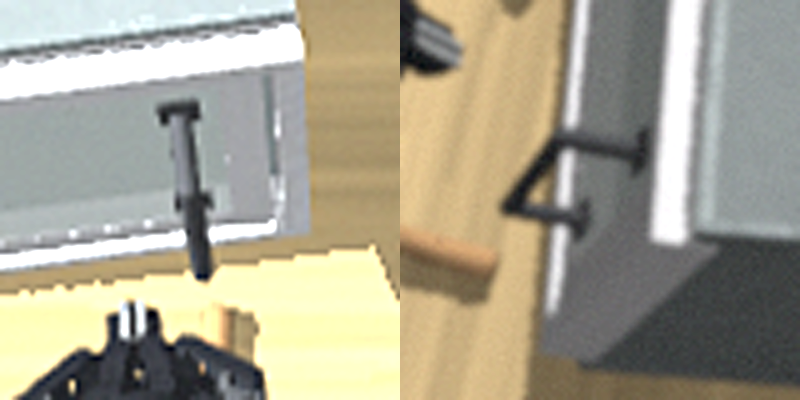

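Run:
```python
from h import *
np.set_printoptions(precision=3,suppress=True)
print(shift(cab(-.165,-.180,.187)))
```

```text
[-0.448 -0.031  1.481]
```

```bash
python3 -m crank '[[[-1,-0.15,0,0.3,0,0,0],[-1,-0.15,0,0.3,0,0,0],[-1,-0.15,0,0.3,0,0,0],[-1,0,0,0.3,0,0,0],[-1,0,0,0.3,0,0,0],[-1,0,0,0,0,0,0],[-1,0,0,0,0,0,0]]]'
python3 lz.py z9
python3 - <<'E'
from h import *
print(tocab(readout.read_state()["position"]))
E
```

```text
t: 30.1
position: [0.5326, 0.008, 0.186]
eef_rot: [-0.145, 2.526, 0.05]
ft_force: [0.9, 0.9, 0.4]
width: 0.0
[-0.16456009 -0.17871392  0.18692174]
```

View pics/z9.png

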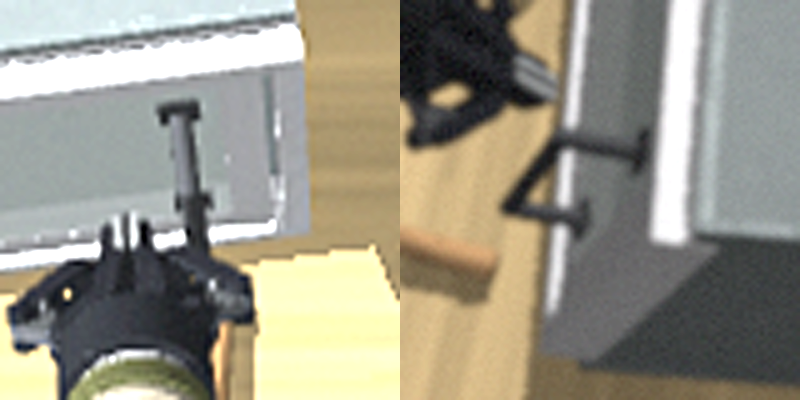

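The shut fingers are left of the bar with tips past it (tips at (125,230), bar at about (195,215) in the top crop). Now a gentle push.

```bash
python3 -m crank '[[[-1,0,-0.1,0,0,0,0],[-1,0,-0.1,0,0,0,0],[-1,0,-0.1,0,0,0,0],[-1,0,-0.1,0,0,0,0],[-1,0,0,0,0,0,0]]]'
python3 -m crank '[[[-1,0,-0.05,0,0,0,0],[-1,0,-0.05,0,0,0,0],[-1,0,0,0,0,0,0]]]'
python3 -m crank '[[[-1,0,-0.05,0,0,0,0],[-1,0,0,0,0,0,0]]]'
```

```text
t: 30.7
position: [0.5348, -0.0081, 0.1865]
eef_rot: [-0.145, 2.525, 0.049]
ft_force: [-0.0, 0.1, 0.6]
width: -0.003
t: 31.0
position: [0.5352, -0.0115, 0.1863]
eef_rot: [-0.146, 2.525, 0.049]
ft_force: [0.2, 0.5, -0.6]
width: -0.006
t: 31.2
position: [0.5354, -0.0134, 0.1863]
eef_rot: [-0.146, 2.525, 0.049]
ft_force: [-0.0, 0.4, 0.3]
width: 0.001
```

```bash
python3 -m crank '[[[-1,0,-0.05,0,0,0,0],[-1,0,-0.05,0,0,0,0],[-1,0,0,0,0,0,0]]]'
python3 -m crank '[[[-1,0,-0.05,0,0,0,0],[-1,0,-0.05,0,0,0,0],[-1,0,0,0,0,0,0]]]'
python3 lz.py z10
```

```text
t: 31.5
position: [0.5357, -0.017, 0.1861]
eef_rot: [-0.147, 2.526, 0.051]
ft_force: [-0.7, 2.9, 1.7]
width: 0.004
t: 31.8
position: [0.5359, -0.0195, 0.1861]
eef_rot: [-0.149, 2.525, 0.055]
ft_force: [-2.2, 8.6, 2.2]
width: 0.001
```

View pics/z10.png

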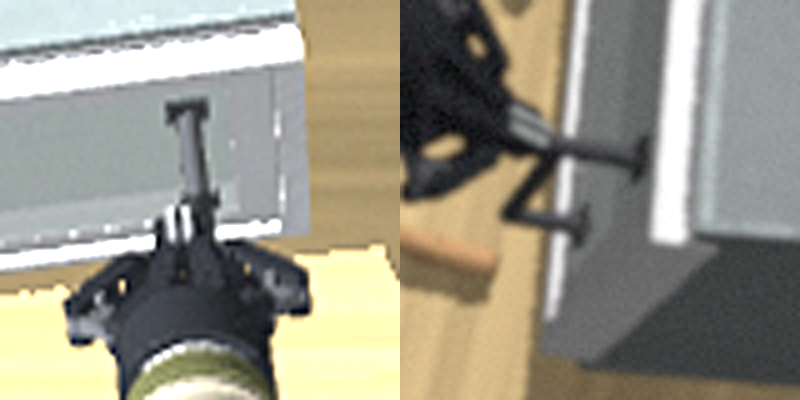

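The dark strip is gone, the foot is back at (187,105) as when closed, and the push has risen to 8.6 N against the stop. One more firm nudge, then I'll withdraw left and out.

```bash
python3 -m crank '[[[-1,0,-0.05,0,0,0,0],[-1,0,0,0,0,0,0],[-1,0,0,0,0,0,0]]]'
python3 -m crank '[[[-1,0,0.1,0,0,0,0],[-1,0,0.2,0,0,0,0],[-1,0,0.2,0,0,0,0],[-1,0,0.1,0,0,0,0],[-1,0,0,-0.3,0,0,0],[-1,0,0,-0.4,0,0,0],[-1,0,0,-0.5,0,0,0],[-1,0,0,-0.5,0,0,0],[-1,0,0,-0.5,0,0,0],[-1,0,0,0,0,0,0]]]'
python3 -m crank '[[[-1,0,0,-0.4,0,0,0],[-1,0,0,-0.4,0,0,0],[-1,0,0,-0.3,0,0,0],[-1,0,0,0,0,0,0],[-1,0,0,0,0,0,0]]]'
python3 lz.py z11; python3 look.py e1 c
```

```text
t: 32.2
position: [0.5359, -0.0197, 0.1861]
eef_rot: [-0.151, 2.525, 0.059]
ft_force: [-4.0, 14.1, 4.6]
width: -0.002
t: 33.2
position: [0.4842, -0.0061, 0.2613]
eef_rot: [-0.146, 2.521, 0.046]
ft_force: [1.1, -0.2, 0.1]
width: 0.002
t: 33.7
position: [0.4586, -0.0086, 0.2936]
eef_rot: [-0.146, 2.526, 0.049]
ft_force: [-0.9, 0.6, 0.3]
width: -0.001
```

View pics/z11.png

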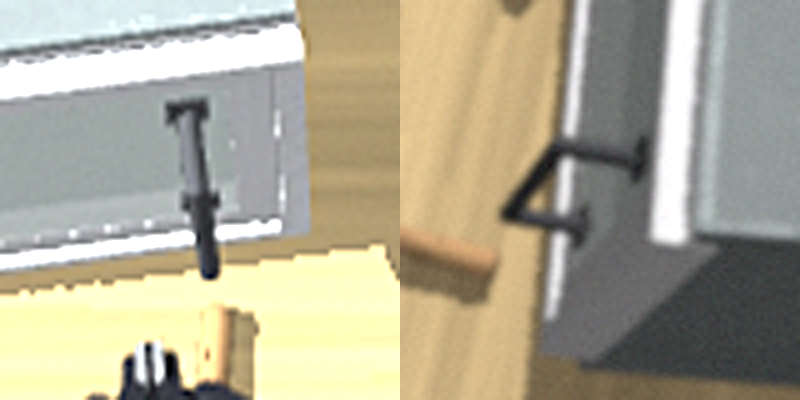

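View pics/e1_top.png

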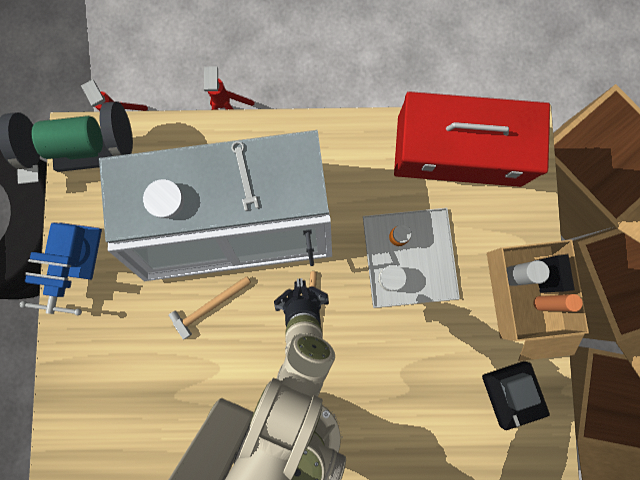

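The door is shut with no strip at the jamb, and the hammer, brush, wrench, wax tin, squat tin and jar are where they started. A last look at the tin through the clear door.

Run:
```python
import cv2
t=cv2.imread("pics/e1_top.png")
cv2.imwrite("pics/z12.png",cv2.convertScaleAbs(cv2.resize(t[205:265,250:340],(780,520),interpolation=cv2.INTER_CUBIC),alpha=1.6))
```

```text
(no output)
```

View pics/z12.png

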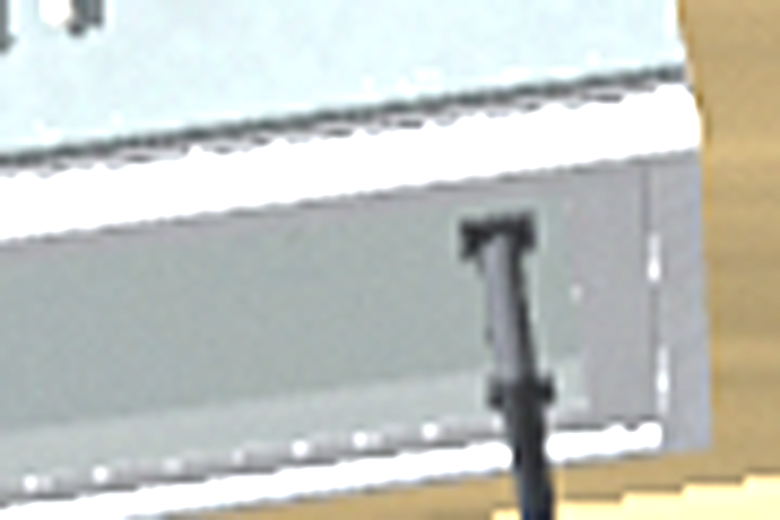

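The tin's foot is now hidden behind the door's top rail at about (308,230). Nothing has touched it since the earlier check, so I'm handing in.

```bash
python3 -c "
from station import env;print(env.close_job())"
```

```text
the job is handed in; nothing more can be done
None
```

The cone-top tin is standing in the right-hand half of the cabinet and the door is closed against the jamb. I handed the job in at about t = 34 s of the 72 s allowed.

**Tin:** I gripped it with the tool pitched 45°, carried it over the sill and set it down at about cabinet (-63, -151) mm. After letting go, its front foot appeared within a pixel of where an upright tin would show. It can't be seen now that the door is shut, because the door's top rail hides it, so there was no second check. Nothing touched it after that.

**Door:** I closed it at about 80 mm/s, slowing to 20–40 mm/s near the end.
- **What went wrong:** on the first close, the left fingertip slipped onto the front of the pull bar at the jamb. Easing off then dragged the door about 4–5 mm open again.
- **How I fixed it:** I pushed it home again with shut fingers, reaching about 14 N against the stop, and withdrew clear.

**Last checks:** the final picture showed no gap at the jamb, with the pull where it sits when closed. The other objects looked unmoved, the gripper was clear and the wrist force was near zero. The door value can't be read out directly, so its closure rests on the picture and the push force.

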